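# Shut the chalk case, bring the glass jar round to the front and hold the carousel

## Task

The wooden chalk case on the paint carousel stands open with its lid up in the way of the handle: shut it until its two halves meet all round, then turn the carousel until the tall glass jar stands squarely at the front, over the middle of the baseboard's edge with the card holder, on the robot's side. Finish with the gripper still closed on the carousel's handle, holding it still while I unscrew the jar. Keep the jar and the tins upright in their rings, and leave the things standing round the carousel where they are.

Things in the scene. Friction and masses are not known exactly. Their poses are not given: they have to be found in the camera images.
- board: Fixed square wooden baseboard of the carousel, 300 x 300 x 18 mm, lying on the worktable. Origin: centre of its underside, on the carousel's turning axis; z up. Its front edge (the -x side of its frame, towards the robot) bears a steel card holder with a blank white card, 60 mm wide, in the middle. Its yaw varies.
- front_place (a point): Point on the baseboard's front side, 100 mm from the turning axis towards the card holder (-x of the board), at the height of the disc's top (46 mm above the table). The glass jar's axis must come here.
- carousel (a joint): Turning angle of the carousel (rad), 0 at the start, growing anticlockwise seen from above; no stop within a full turn either way, no detents; bearing friction 0.06 N m, so it stays where it is left. Disc of pale wood, 304 mm across, top 46 mm above the table; on it, 90 degrees apart, stand the chalk case and three steel rings (81 mm inside, 12 mm high) with the jar and two tins.
- hub (a point): Centre of the disc's top, on the turning axis. Its frame turns with the carousel: the chalk case lies on its -x side, the handle bar runs along its y; the rings' centres are 100 mm from it at +y, +x and -y.
- handle_grip (a point): Centre of the handle's grip: a dark wooden bar on the carousel's central post, 70 mm long (along its y), 18 mm thick (along its x, the way to grip it), 34 mm high, from 136 to 170 mm above the table; this point is 155 mm above the table. It turns with the carousel. The post under it is 14 mm thick.
- lid (a joint): Angle of the chalk case's lid (rad): 0 shut, its rim seated on the case's rim; about 1.15 to 1.42 at the start, standing up beside the handle. The stiff hinge (0.05 N m) keeps it at any angle: it must be pressed right down.
- lid_hinge (a point): Middle of the lid's hinge, 50 mm from the turning axis, 64 mm above the table. Frame turns with the lid: y along the hinge; shut, -x points outward to the clasp, z up. The lid spans x -90..0, y -65..65, z 0..18 mm of it; z = 18 is its smooth outer face, towards the post when open. The lower shell (90 x 130 x 18 mm) is fixed to the disc; shut, the lid's top is 82 mm above the table.
- lid_edge (a point): Middle of the lid's free edge (clasp side) on its outer face, at x = -90, z = 18 mm of the lid_hinge frame.
- rinse_jar: The wanted jar: clear glass with a broad screw lid, 74 mm across, 90 mm tall, the tallest of the three containers on the carousel. Stands loose in one of the three rings, with 3 mm play all round. Origin: centre of its underside.
- paint_tin_s: Paint tin, 77 mm across, 76 mm tall, loose in one of the rings. Origin: centre of its underside.
- screw_tin: Low food tin, 76 mm across, 58 mm tall, loose in one of the rings. Origin: centre of its underside.
- blue_tub: Bystander: plastic tub, open at the top, 76 mm across its rim, 98 mm tall, to the left of the carousel. Origin: centre of its underside.
- gouache_1: Bystander: paint jar with a white screw lid, 61 mm across, 74 mm tall, to the left of the carousel. Origin: centre of its underside.
- gouache_2: Bystander: paint jar like it, 61 mm across, 74 mm tall, to the right of the carousel. Origin: centre of its underside.
- sanding_block: Bystander: cork sanding block, 60 x 100 x 30 mm, to the right of the carousel. Origin: centre of its underside.
Not all that is in view belongs to the job. What is shaped like the rinse_jar but purple is not meant.

How it is judged:
On the way, in this order (a step that is already met when the one before it is completed fails the run):
1. the chalk case's lid is shut, its rim seated on the case's rim (value of joint lid below 0.04 rad), for 0.2 s.
2. the glass jar is at the front, with the handle in the gripper (horizontal distance between rinse_jar and front_place below 0.016 m and contact force between the fingers and handle above 4 N), for 0.2 s.
At the end, for the whole second after the job is handed in: lid shut (within 0.04 rad); glass jar upright in its ring within 16 mm of the front place; handle bar between the fingers (over 4 N, TCP within 35 mm of the grip's centre, 10 mm of the bar's mid-plane); carousel at rest; both tins upright in their rings (all of step 2 and value of joint lid below 0.04 rad and x of the grasp point in the frame of handle_grip between -0.01 and 0.01 m and distance between the grasp point and handle_grip below 0.035 m and velocity of joint carousel between -0.05 and 0.05 rad/s and z of rinse_jar in the frame of front_place below 0.006 m and angle between each of rinse_jar, paint_tin_s, screw_tin's own z axis and vertical below 0.1 rad and horizontal distance between each of paint_tin_s, screw_tin and hub below 0.11 m and height (world z) of each of paint_tin_s, screw_tin below 0.052 m); the arm keeps its last pose, push and grip.
It fails at once if a container on the carousel is tipped or lifted out of its ring (angle between any of rinse_jar, paint_tin_s, screw_tin's own z axis and vertical above 0.3 rad or height (world z) of any of rinse_jar, paint_tin_s, screw_tin above 0.058 m).
It fails at once if a thing standing round the carousel is shifted by more than 20 mm (distance of any of blue_tub, gouache_1, gouache_2, sanding_block from where it was at the start of the episode above 0.02 m).
It also fails if it takes over 58 s, if anything falls off the work surface, if the arm or the gripper's body presses on something with over 40 N, if the wrist force passes 120 N, or if a joint passes its speed limit or range.

## Robot

A 6-joint arm with a two-finger parallel gripper is mounted at the origin on the work surface; the furniture and walls round the work are solid. World frame = base frame: x ahead of the robot, y to its left, z up, the work surface at z = 0. Lengths are in m, angles in rad, forces in N, time in s.
With the tool pointing down it reaches from about 0.35 to 0.85 m from the base axis. Payload 8.1 kg.
Tool frame: the origin (TCP) lies between the finger pads, 19 mm behind the fingertips; this is the grasp point; z points along the fingers, y is the line along which they close (so a half turn about z gives the same grasp; the last joint's range is limited). The gripper opens to 93 mm and grips with 3 to 60 N. Pads are 15 mm wide; open, the fingers measure 128 mm over their backs; the gripper's body (75 mm by 188 mm) begins 65 mm behind the grasp point.
Start: joints at [1.245, 0.13, 1.488, -0, 1.523, -0.085], TCP at [0.143, 0.583, 0.237] pointing down, gripper open.
Joint ranges: [-2.96, 2.96], [-0.89, 2.26], [0.02, 2.5], [-1.34, 4.48], [0, 2.73], [-2.66, 2.66]. Speed limits (rad/s): [2.39, 2.39, 2.79, 3.14, 3.14, 3.14].

## Interface

Orientations are given as a rotation vector (axis times angle).
In Python, from plant import monitor, eyes, ticket gives the robot as it stands.
- The arm moves only by the tool arm_command, never from a script. Its argument "deltas" is a list that holds one entry, the list of rows, each a list of 6 numbers: the shift along the world's x, y, z in cm, then the turn, a rotation vector about the world's x, y, z in degrees. In form: [[[tx, ty, tz, rx, ry, rz], ...]]. A call has 1 to 12 rows; each row shifts and turns the commanded pose from where the row before left it; what a row does not reach is not made up. A row lasts 1/12 s, in which the tool goes at most 41.7 mm and 7.16 degrees, less where a joint would pass 70% of its speed; a pose out of reach is approached as far as the arm can. A call is refused whole if a number of a shift passes 4.17 or a number of a turn 7.16, either way. A call with a gripper value outside its range is refused whole. "gripper" is the opening, from -1 (shut) to 1 (fully open), set as the call begins (left out, the last holds). The fingers move at their own pace and stop on an object; "squeeze" is the grip in N (left out, the last holds). Time passes only in rows, so rows that do not move let the fingers close. It gives the time, the measured TCP pose, the force, the opening and the grip force at its end, in the units of the state.
- monitor.read_state(): the state, without advancing time (a new reading comes with each control period).
- eyes.read_camera(name): name is "side" or "top" or "wrist"; returns the picture (420x560x3 uint8, blue, green, red); there is no depth.
- eyes.camera_model(name): a dict with "fx", "fy", "cx", "cy" (pixels), "rvec" (rotation vector, rad) and "tvec" (3), from world to camera coordinates, as OpenCV has them. Camera axes: x right, y down, z forward; pixel columns grow to the right and rows downward; lengths in m; the calibration is good to about 2 mm. The wrist camera is an equidistant fisheye: a pixel r from the principal point sees the ray r / f radians off the axis. A picture is of the moment at which its call begins: read the wrist's pose just before it. camera_model takes no time and is no camera call; for the wrist camera it gives the pose at the moment of the call.
- ticket.close_job(): hands the job in; it is judged then, once.
The state is a dict: "t": time; "q": joint angles; "dq": joint speeds; "joint_torque": joint torques, N m; "tool_pos": TCP position; "orientation": TCP orientation; "force": force on the tool from outside, world axes, zero at the start; "wrist_torque": the same for the moment, N m; "opening": finger opening in m; "gripper_force": force on a finger pad.
Only numpy, scipy, OpenCV 4.12 (cv2) and the standard library are available. Lean on these libraries where they do the work, as an engineer would, in place of code of your own. Each camera call takes 0.05 s, during which the arm holds its last target. There are 200 camera calls.

## Working session

There is one attempt and no reset: what is moved stays moved. The work goes in short steps, Python scripts to look and compute and a tool call to move; the robot and the scene stay as the last step left them, time stands still between calls to the robot, and variables do not carry over. Pictures are saved under pics/ and viewed, at most 10 in all, crops included, and the job is handed in when it is done.

Besides the shell and the picture viewer there is one more tool, called after ">>>" by a JSON object that holds its "name" and its "arguments", one argument or row to a line. arm_command: Moves the arm, as the interface text tells. Its arguments: {"type":"object","properties":{"deltas":{"type":"array"},"gripper":{"type":"number"},"squeeze":{"type":"number"}},"required":["deltas"]}

```bash
mkdir -p pics; ls
cat > h.py <<'E'
import numpy as np, cv2
from plant import monitor, eyes, ticket
def cam(n):
    m=eyes.camera_model(n); R=cv2.Rodrigues(np.array(m["rvec"],float))[0]; t=np.array(m["tvec"],float).ravel(); return m,R,t
def ray(n,u,v,c=None):
    m,R,t=c or cam(n)
    x,y=(u-m["cx"])/m["fx"],(v-m["cy"])/m["fy"]
    if n=="wrist":
        r=np.hypot(x,y); s=np.sin(r)/max(r,1e-9); d=np.array([x*s,y*s,np.cos(r)])
    else: d=np.array([x,y,1.])
    d=R.T@d; return -R.T@t, d/np.linalg.norm(d)
def onz(n,u,v,z,c=None):
    o,d=ray(n,u,v,c); return o+d*(z-o[2])/d[2]
def proj(n,P,c=None):
    m,R,t=c or cam(n); p=R@np.array(P)+t
    return (m["fx"]*p[0]/p[2]+m["cx"], m["fy"]*p[1]/p[2]+m["cy"])
def cross(r1,r2):
    (a,d),(b,e)=r1,r2; s=np.linalg.lstsq(np.c_[d,-e],b-a,rcond=None)[0]; p,q=a+s[0]*d,b+s[1]*e
    return (p+q)/2, np.linalg.norm(p-q)
E
python3 - <<'E'
from h import *
s=monitor.read_state(); print(s)
for n in("top","side","wrist"):
    im=eyes.read_camera(n); cv2.imwrite(f"pics/{n}0.png",im); m,R,t=cam(n); print(n,m["fx"],(-R.T@t).round(3),R[2].round(2))
a=cv2.imread("pics/top0.png");b=cv2.imread("pics/side0.png")
E
```

```text
pics
{'t': 0.0, 'q': array([ 1.24461319e+00,  1.31145205e-01,  1.48927020e+00, -3.59775669e-05,
        1.52302021e+00, -8.54249539e-02]), 'dq': array([ 1.58508432e-03, -2.05337979e-03,  1.51748338e-04, -1.02925971e-03,
       -3.45174614e-04,  7.80227151e-05]), 'joint_torque': array([-1.00541649e-03, -5.59848690e+01, -4.91752946e+01,  7.65645225e-02,
        3.59807862e-02, -1.07921812e-04]), 'tool_pos': array([0.14289485, 0.58217888, 0.23640195]), 'orientation': array([-3.77225456e-01, -3.11851760e+00,  2.84504928e-03]), 'force': array([0.74906434, 0.3332603 , 0.33137675]), 'wrist_torque': array([-0.01682125,  0.04643324, -0.01844028]), 'gripper_force': 0.0, 'opening': 0.09305461343261191}
top 449.9197512986347 [0.325 0.012 1.409] [ 0.16  0.02 -0.99]
side 379.6911911587589 [ 0.195 -0.838  0.537] [ 0.34  0.85 -0.41]
wrist 325.19226210127806 [0.067 0.601 0.384] [ 0.27 -0.07 -0.96]
```

View pics/top0.png

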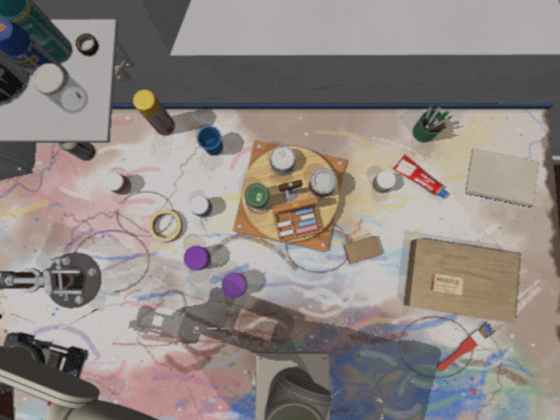

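View pics/side0.png

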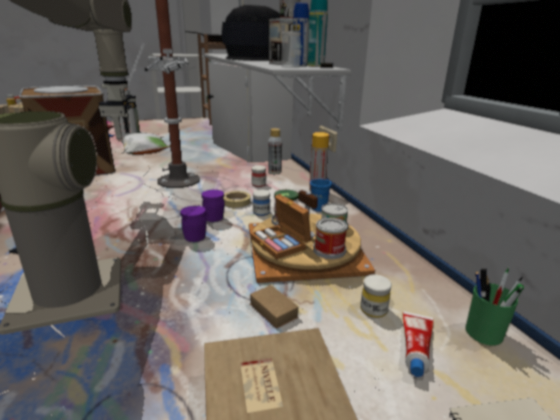

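The top view shows the carousel near (290,192). The containers are a green lid at (257,195), a grey top at (282,158) and a red tin at (322,180). The case is at (297,220) with its lid up, and there are purple jars at (197,257) and (234,285). The next step is to enlarge the crops.

Run:
```python
from h import *
a=cv2.imread("pics/top0.png");b=cv2.imread("pics/side0.png")
A=cv2.resize(a[130:260,225:360],None,fx=4,fy=4,interpolation=cv2.INTER_CUBIC)
B=cv2.resize(b[175:290,235:380],None,fx=1.0*540/145,fy=540/145,interpolation=cv2.INTER_CUBIC)
cv2.imwrite("pics/cA.png",A); cv2.imwrite("pics/cB.png",B); print(A.shape,B.shape)
```

```text
(520, 540, 3) (428, 540, 3)
```

View pics/cA.png

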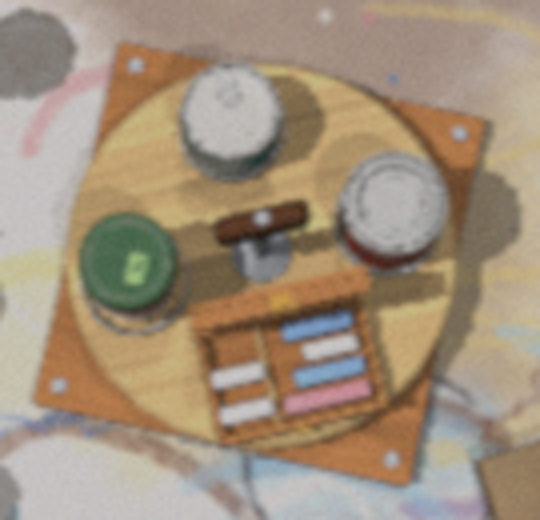

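View pics/cB.png

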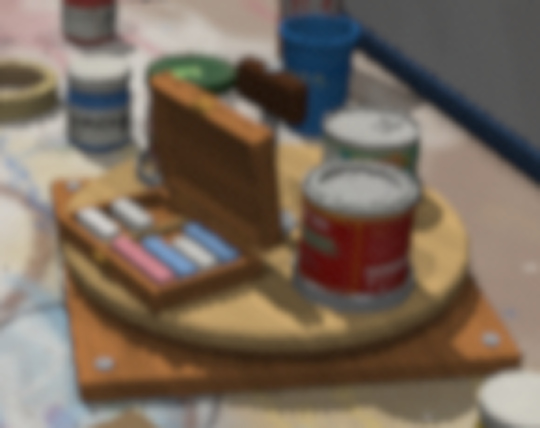

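Candidates for the jar:
- Top-view (257,195): green broad lid, with a glass rim showing below it.
- Top-view (282,158): grey-topped low tin.
- Top-view (322,180): red paint tin.
- Top-view (197,257) and (234,285): purple lookalikes on the table.

The green-lidded one is on the carousel and has a screw lid, so it is the jar. The crop confirms it. The board's screws in crop A are at (136,65), (459,133), (391,458) and (58,385), and the bar is centred at (262,222).

Run:
```python
from h import *
a=cv2.imread("pics/top0.png");b=cv2.imread("pics/side0.png")
T=lambda u,v:(225+(u+.5)/4-.5,130+(v+.5)/4-.5)
k=540/145
S=lambda u,v:(235+(u+.5)/k-.5,175+(v+.5)/k-.5)
sc=[onz("top",*T(*p),.018) for p in[(136,65),(459,133),(391,458),(58,385)]]
c=np.mean(sc,0); print("screws",np.round(sc,4).tolist(),"axis",c.round(4))
for i in range(4): d=sc[(i+1)%4]-sc[i]; print(np.hypot(*d[:2]).round(4),np.degrees(np.arctan2(d[1],d[0])).round(1))
# disc by colour mask: outline
g=cv2.cvtColor(a,cv2.COLOR_BGR2HSV)
m=cv2.inRange(g,(0,60,25),(12,255,120)); m[:178]=0;m[195:]=0;m[:,:272]=0;m[:,306:]=0
n,l,st,ce=cv2.connectedComponentsWithStats(m); i=1+st[1:,4].argmax(); print("bar",st[i],ce[i])
ys,xs=np.where(l==i); w=np.array([onz("top",x,y,.17)[:2] for x,y in zip(xs,ys)]); 
r=cv2.minAreaRect(w.astype(np.float32)*1000); print(r)
# points two views: bar top centre, jar lid centre, lid free edge corners
for nm,t,s in [("barL",(218,235),(245,68)),("jarlid",(128,258),(193,72)),("barR top",(306,207),(297,98)),("lidedgeL",(196,326),(160,85)),("lidedgeR",(368,286),(266,137)),("tin grey top",(230,105),(371,130)),("red top",(393,197),(361,185))]:
    p,e=cross(ray("top",*T(*t)),ray("side",*S(*s))); print(nm,p.round(4),e.round(4))
p=onz("top",*T(128,258),.136);print("jar@136",p.round(4), "bar17",onz("top",*T(262,221),.17).round(4))
for P in [(128,258)]:
    d=(p-c)[:2]; print(np.hypot(*d),np.degrees(np.arctan2(d[1],d[0])))
s=monitor.read_state(); print(cv2.Rodrigues(s["orientation"])[0].round(3))
```

```text
screws [[0.7485, 0.1053, 0.018], [0.6929, -0.1521, 0.018], [0.4347, -0.0959, 0.018], [0.4903, 0.1626, 0.018]] axis [0.5916 0.005  0.018 ]
0.2633 -102.2
0.2642 167.7
0.2644 77.9
0.2645 -12.5
bar [279 184  11   7  43] [283.93023256 186.79069767]
((583.3141479492188, 21.897918701171875), (14.552465438842773, 26.17656135559082), 16.410139083862305)
barL [0.5802 0.036  0.1618] 0.0002
jarlid [0.5672 0.1017 0.1354] 0.003
barR top [ 0.5974 -0.025   0.1611] 0.0072
lidedgeL [0.5186 0.0509 0.1499] 0.0032
lidedgeR [ 0.5474 -0.0709  0.157 ] 0.0052
tin grey top [0.6887 0.0301 0.1011] 0.0072
red top [ 0.6152 -0.0902  0.1216] 0.0042
jar@136 [0.5685 0.1012 0.136 ] bar17 [0.5888 0.0049 0.17  ]
0.09891760869070129 103.46389725063085
[[-0.971  0.238 -0.   ]
 [ 0.238  0.971 -0.001]
 [ 0.    -0.001 -1.   ]]
```

Everything is consistent. The screws form a 264 mm square, the axis is at (0.592, 0.005), the board yaw is -12.2° and the hub yaw is about +14°. The lid edge is at hub x of about -60 mm and z of about 153 mm. I'll move above the gap between the handle and the lid, with the fingers shut and closing along the bar.

>>> {"name": "arm_command", "arguments": {
  "deltas": [
    [[1.74,-2.44,0,0,0,1.16],[1.74,-2.44,0,0,0,1.16],[1.74,-2.44,0,0,0,1.16],[1.74,-2.44,0,0,0,1.16],[1.74,-2.44,0,0,0,1.16],[1.74,-2.44,0,0,0,1.16],[1.74,-2.44,0,0,0,1.16],[1.74,-2.44,0,0,0,1.16],[1.74,-2.44,0,0,0,1.16],[1.74,-2.44,0,0,0,1.16],[1.74,-2.44,0,0,0,1.16],[1.74,-2.44,0,0,0,1.16]]
  ],
  "gripper": -1,
  "squeeze": 20
}}

```text
t: 1.15
tool_pos: [0.3523, 0.2885, 0.2373]
orientation: [0.005, -3.141, 0.0]
force: [0.3, -0.1, 0.9]
opening: 0.0176
gripper_force: 0.0
```

>>> {"name": "arm_command", "arguments": {
  "deltas": [
    [[1.74,-2.44,0,0,0,1.16],[1.74,-2.44,0,0,0,1.16],[1.74,-2.44,0,0,0,1.16],[1.74,-2.44,0,0,0,1.16],[1.74,-2.44,0,0,0,1.16],[1.74,-2.44,0,0,0,1.16],[1.74,-2.44,0,0,0,1.16],[1.74,-2.44,0,0,0,1.16],[1.74,-2.44,0,0,0,1.16],[1.74,-2.44,0,0,0,1.16],[1.74,-2.44,0,0,0,1.16],[1.74,-2.44,0,0,0,1.16]]
  ]
}}

```text
t: 2.15
tool_pos: [0.5612, -0.0043, 0.2371]
orientation: [0.385, -3.117, -0.0]
force: [-0.4, 0.6, 0.1]
opening: 0.0007
gripper_force: 0.0
```

Run:
```python
from h import *
s=monitor.read_state(); print(s["tool_pos"],cv2.Rodrigues(s["orientation"])[0][:,1])
cv2.imwrite("pics/w1.png",eyes.read_camera("wrist")); m,R,t=cam("wrist"); print(m["cx"],m["cy"],(-R.T@t).round(4)); np.savez("w1.npz",fx=m["fx"],fy=m["fy"],cx=m["cx"],cy=m["cy"],R=R,t=t)
```

```text
[ 0.56117284 -0.00431673  0.23707028] [-2.43431730e-01  9.69918013e-01  2.01709760e-04]
277.67179852222927 209.87731544974199 [ 0.4871 -0.0259  0.3844]
```

View pics/w1.png

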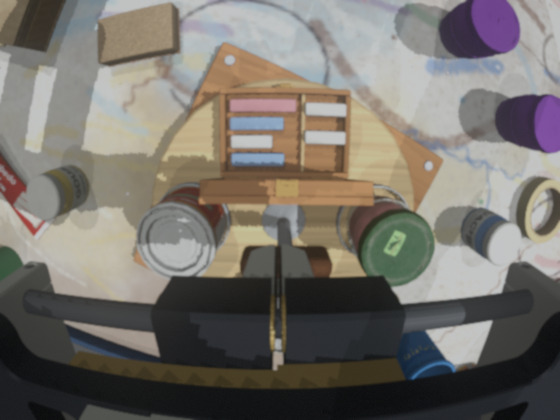

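The lid's free edge spans (202,190) to (372,193), with its outer side at row ~204. The bar is behind the fingers at rows ~248–275. The fingertips sit between them.

Run:
```python
from h import *
z=np.load("w1.npz"); c=({k:float(z[k]) for k in("fx","fy","cx","cy")},z["R"],z["t"])
ax=np.array([.5916,.005]); U=np.array([.970,.242]); V=np.array([-.242,.970])
def hub(p): d=p[:2]-ax; return (d@U).round(4),(d@V).round(4)
for nm,u,v,h in[("lid outer L",202,203,.155),("lid outer R",372,205,.155),("lid inner",287,178,.153),("bar R",330,262,.165),("bar L",240,262,.165),("jar",397,243,.136),("screwL",230,60,.018),("screwR",429,166,.018)]:
    p=onz("wrist",u,v,h,c); print(nm,p.round(4),hub(p))
print("tcp",hub(np.array([.5612,-.0043])))
```

```text
lid outer L [ 0.5592 -0.0661  0.155 ] (np.float64(-0.0486), np.float64(-0.0611))
lid outer R [0.5298 0.0576 0.155 ] (np.float64(-0.0472), np.float64(0.066))
lid inner [ 0.5264 -0.0094  0.153 ] (np.float64(-0.0667), np.float64(0.0018))
bar R [0.5778 0.0369 0.165 ] (np.float64(-0.0056), np.float64(0.0343))
bar L [ 0.594  -0.0284  0.165 ] (np.float64(-0.0057), np.float64(-0.033))
jar [0.5599 0.098  0.136 ] (np.float64(-0.0083), np.float64(0.0978))
screwL [ 0.4333 -0.0944  0.018 ] (np.float64(-0.1776), np.float64(-0.0581))
screwR [0.4899 0.1649 0.018 ] (np.float64(-0.06), np.float64(0.1797))
tcp (np.float64(-0.0317), np.float64(-0.0017))
```

>>> {"name": "arm_command", "arguments": {
  "deltas": [
    [[0,0,-1.6,0,0,0],[0,0,-1.6,0,0,0],[0,0,-1.6,0,0,0],[0,0,-1.6,0,0,0],[0,0,-1.4,0,0,0],[0,0,0,0,0,0]]
  ]
}}

```text
t: 2.7
tool_pos: [0.5582, -0.0026, 0.1555]
orientation: [0.383, -3.112, -0.002]
force: [-0.5, -0.6, -0.7]
opening: 0.0003
gripper_force: 0.0
```

>>> {"name": "arm_command", "arguments": {
  "deltas": [
    [[-0.9,-0.22,0,0,0,0],[-0.9,-0.22,0,0,0,0],[-0.9,-0.22,0,0,0,0],[-0.81,-0.2,-0.33,0,0,0],[-0.81,-0.2,-0.33,0,0,0],[-0.81,-0.2,-0.33,0,0,0],[-0.65,-0.16,-0.5,0,0,0],[-0.65,-0.16,-0.5,0,0,0],[-0.65,-0.16,-0.5,0,0,0],[-0.42,-0.1,-0.5,0,0,0],[-0.42,-0.1,-0.5,0,0,0],[-0.42,-0.1,-0.5,0,0,0]]
  ]
}}

```text
t: 3.7
tool_pos: [0.4768, -0.0234, 0.1189]
orientation: [0.384, -3.118, -0.0]
force: [-0.1, 0.4, 0.3]
opening: 0.0007
gripper_force: 0.1
```

>>> {"name": "arm_command", "arguments": {
  "deltas": [
    [[0,0,-0.4,0,0,0],[0,0,-0.4,0,0,0],[0,0,-0.4,0,0,0],[0,0,-0.3,0,0,0],[0,0,-0.2,0,0,0],[0,0,-0.2,0,0,0],[0,0,0,0,0,0]]
  ]
}}

```text
t: 4.28
tool_pos: [0.4775, -0.0235, 0.101]
orientation: [-0.384, 3.118, -0.001]
force: [-2.0, -0.8, 2.9]
opening: 0.0004
gripper_force: 1.2
```

>>> {"name": "arm_command", "arguments": {
  "deltas": [
    [[0,0,-0.1,0,0,0],[0,0,-0.1,0,0,0],[0,0,0,0,0,0],[0,0,0,0,0,0]]
  ]
}}

```text
t: 4.62
tool_pos: [0.4778, -0.0241, 0.1007]
orientation: [-0.384, 3.118, -0.003]
force: [-10.7, -2.4, 19.4]
opening: 0.0001
gripper_force: 9.7
```

>>> {"name": "arm_command", "arguments": {
  "deltas": [
    [[0,0,2,0,0,0],[0,0,4,0,0,0],[0,0,4,0,0,0],[0,0,4,0,0,0],[0,0,1,0,0,-6],[0,0,0,0,0,-6],[0,0,0,0,0,-6],[0,0,0,0,0,-6],[0,0,0,0,0,-6],[0,0,0,0,0,-6],[0,0,0,0,0,-6],[0,0,0,0,0,-6]]
  ],
  "gripper": 0.3
}}

```text
t: 5.62
tool_pos: [0.4775, -0.0233, 0.2486]
orientation: [0.925, 3.002, 0.0]
force: [-0.4, 0.8, -0.3]
opening: 0.0602
gripper_force: 0.0
```

>>> {"name": "arm_command", "arguments": {
  "deltas": [
    [[0.5,0.15,0,0,0,-6],[0.5,0.15,0,0,0,-6],[0.5,0.1,0,0,0,-6],[0.5,0.1,0,0,0,-6],[0,0,0,0,0,-6],[0,0,0,0,0,-6],[0,0,0,0,0,-6],[0,0,0,0,0,0]]
  ]
}}

```text
t: 6.28
tool_pos: [0.4975, -0.0182, 0.2485]
orientation: [1.939, 2.472, 0.0]
force: [-0.1, 1.7, -0.5]
opening: 0.0601
gripper_force: 0.0
```

Run:
```python
from h import *
s=monitor.read_state(); print(s["tool_pos"],cv2.Rodrigues(s["orientation"])[0][:,1])
cv2.imwrite("pics/w2.png",eyes.read_camera("wrist")); m,R,t=cam("wrist"); print((-R.T@t).round(4)); np.savez("w2.npz",fx=m["fx"],fy=m["fy"],cx=m["cx"],cy=m["cy"],R=R,t=t)
```

```text
[ 0.49746278 -0.01823762  0.24851424] [9.71275904e-01 2.37956087e-01 1.38608906e-04]
[0.4767 0.0563 0.3961]
```

View pics/w2.png

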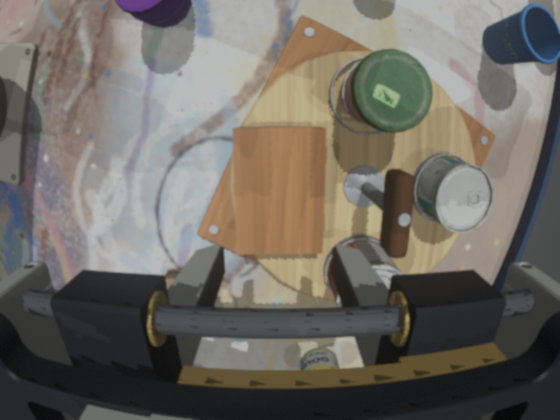

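The lid is shut flat at (233–327, 126–255), with the lower shell hidden underneath. The bar's top-centre screw is at (404,219), and the bar ends are at about (399,172) and (396,256).

Run:
```python
from h import *
z=np.load("w2.npz"); c=({k:float(z[k]) for k in("fx","fy","cx","cy")},z["R"],z["t"])
T=lambda u,v:(225+(u+.5)/4-.5,130+(v+.5)/4-.5)
print(cross(ray("wrist",404,219,c),ray("top",*T(262,218))))
for nm,u,v,h in[("screw",404,219,.17),("end1",404,172,.17),("end2",402,256,.17),("jar",394,90,.136),("b1",309,32,.018),("b2",485,140,.018),("b3",214,230,.018)]:
    print(nm,onz("wrist",u,v,h,c).round(4))
```

```text
(array([0.59544005, 0.00620952, 0.15363997]), np.float64(0.0033808393232619156))
screw [0.5884 0.0108 0.17  ]
end1 [0.576  0.0452 0.17  ]
end2 [ 0.5983 -0.0187  0.17  ]
jar [0.5624 0.1072 0.136 ]
b1 [0.4862 0.1677 0.018 ]
b2 [0.7481 0.1141 0.018 ]
b3 [ 0.4325 -0.0922  0.018 ]
```

>>> {"name": "arm_command", "arguments": {
  "deltas": [
    [[1.17,0.31,0,0,0,0],[1.17,0.31,0,0,0,0],[1.17,0.31,0,0,0,0],[1.17,0.31,0,0,0,0],[1.17,0.31,0,0,0,0],[1.17,0.31,0,0,0,0],[1.17,0.31,0,0,0,0],[1.17,0.31,0,0,0,0],[0,0,0,0,0,0]]
  ]
}}

```text
t: 7.08
tool_pos: [0.5921, 0.007, 0.2482]
orientation: [1.928, 2.48, 0.001]
force: [0.3, 0.3, -0.3]
opening: 0.0605
gripper_force: 0.0
```

Run:
```python
from h import *
s=monitor.read_state(); print(s["tool_pos"],s["q"].round(2))
cv2.imwrite("pics/w3.png",eyes.read_camera("wrist")); m,R,t=cam("wrist"); print((-R.T@t).round(4)); np.savez("w3.npz",fx=m["fx"],fy=m["fy"],cx=m["cx"],cy=m["cy"],R=R,t=t)
```

```text
[0.59212124 0.0069565  0.24816816] [-0.07  0.1   1.5   0.    1.54 -0.32]
[0.5705 0.0812 0.3958]
```

View pics/w3.png

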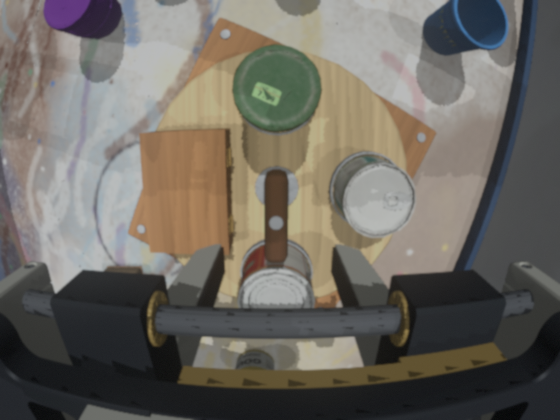

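The bar is centred between the jaws, at columns 265–288 with the principal column at 278. Its screw is at (276,222). I'll do a quick height check from the two wrist views.

Run:
```python
from h import *
L=lambda f:(lambda z:({k:float(z[k]) for k in("fx","fy","cx","cy")},z["R"],z["t"]))(np.load(f))
print(cross(ray("wrist",404,219,L("w2.npz")),ray("wrist",276,222,L("w3.npz"))))
c=L("w3.npz")
for nm,u,v,h in[("jar",277,88,.136),("b1",225,34,.018),("b2",421,137,.018),("b3",140,229,.018)]: print(nm,onz("wrist",u,v,h,c).round(4))
```

```text
(array([0.5870509 , 0.01122775, 0.1729275 ]), np.float64(0.00039945388103868144))
jar [0.5637 0.1061 0.136 ]
b1 [0.4859 0.1674 0.018 ]
b2 [0.745  0.1114 0.018 ]
b3 [ 0.4285 -0.0919  0.018 ]
```

>>> {"name": "arm_command", "arguments": {
  "deltas": [
    [[0,0,-2,0,0,0],[0,0,-2,0,0,0],[0,0,-2,0,0,0],[0,0,-1.3,0,0,0],[0,0,-1,0,0,0],[0,0,-1,0,0,0],[0,0,0,0,0,0]]
  ]
}}

```text
t: 7.72
tool_pos: [0.5897, 0.0065, 0.1536]
orientation: [-1.931, -2.475, 0.002]
force: [-1.0, 0.3, 0.4]
opening: 0.0601
gripper_force: 0.0
```

>>> {"name": "arm_command", "arguments": {
  "deltas": [
    [[0,0,0,0,0,0],[0,0,0,0,0,0],[0,0,0,0,0,0],[0,0,0,0,0,0],[0,0,0,0,0,0],[0,0,0,0,0,0],[0,0,0,0,0,0]]
  ],
  "gripper": -1,
  "squeeze": 25
}}

```text
t: 8.3
tool_pos: [0.591, 0.0065, 0.1557]
orientation: [1.933, 2.476, 0.0]
force: [0.2, 0.6, 0.6]
opening: 0.0183
gripper_force: 0.2
```

>>> {"name": "arm_command", "arguments": {
  "deltas": [
    [[0,0,0,0,0,0],[0,0,0,0,0,0],[0,0,0,0,0,1],[0,0,0,0,0,2],[0,0,0,0,0,3],[0,0,0,0,0,3],[0,0,0,0,0,3],[0,0,0,0,0,3],[0,0,0,0,0,3],[0,0,0,0,0,3]]
  ]
}}

```text
t: 9.13
tool_pos: [0.5917, 0.0069, 0.1558]
orientation: [1.444, 2.789, 0.002]
force: [4.5, 2.3, -0.3]
opening: 0.0181
gripper_force: 25.0
```

>>> {"name": "arm_command", "arguments": {
  "deltas": [
    [[0,0,0,0,0,3],[0,0,0,0,0,3],[0,0,0,0,0,3],[0,0,0,0,0,3],[0,0,0,0,0,3],[0,0,0,0,0,3],[0,0,0,0,0,3],[0,0,0,0,0,3],[0,0,0,0,0,3],[0,0,0,0,0,3],[0,0,0,0,0,3],[0,0,0,0,0,3]]
  ]
}}

```text
t: 10.13
tool_pos: [0.5927, 0.0083, 0.1558]
orientation: [0.51, 3.096, 0.005]
force: [10.7, 8.5, -5.2]
opening: 0.0177
gripper_force: 25.0
```

>>> {"name": "arm_command", "arguments": {
  "deltas": [
    [[0,0,0,0,0,2],[0,0,0,0,0,2],[0,0,0,0,0,2],[0,0,0,0,0,1],[0,0,0,0,0,0],[0,0,0,0,0,0],[0,0,0,0,0,0]]
  ]
}}

```text
t: 10.72
tool_pos: [0.5928, 0.0086, 0.1558]
orientation: [0.323, 3.121, 0.005]
force: [9.7, 9.8, -5.2]
opening: 0.018
gripper_force: 25.0
```

Run:
```python
from h import *
s=monitor.read_state(); print(s["tool_pos"],cv2.Rodrigues(s["orientation"])[0][:,1])
w=eyes.read_camera("wrist"); m,R,t=cam("wrist"); np.savez("w4.npz",fx=m["fx"],fy=m["fy"],cx=m["cx"],cy=m["cy"],R=R,t=t)
cv2.imwrite("pics/w4.png",w); a=eyes.read_camera("top"); b=eyes.read_camera("side")
A=cv2.resize(a[130:260,225:360],None,fx=3,fy=3,interpolation=cv2.INTER_CUBIC)
B=cv2.resize(b[175:290,235:380],(390,390*115//145),interpolation=cv2.INTER_CUBIC)
B=cv2.copyMakeBorder(B,0,390-B.shape[0],0,0,cv2.BORDER_CONSTANT)
cv2.imwrite("pics/c4.png",np.hstack([A[:,:405],B]))
```

```text
[0.59282265 0.00857855 0.15578433] [0.20504265 0.97874589 0.0037423 ]
```

View pics/c4.png

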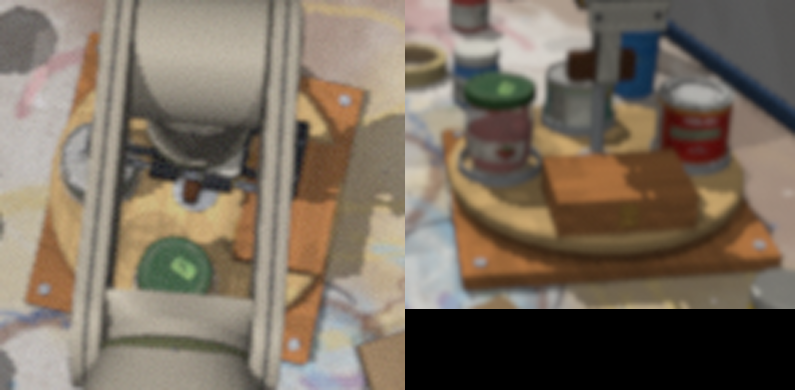

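View pics/w4.png

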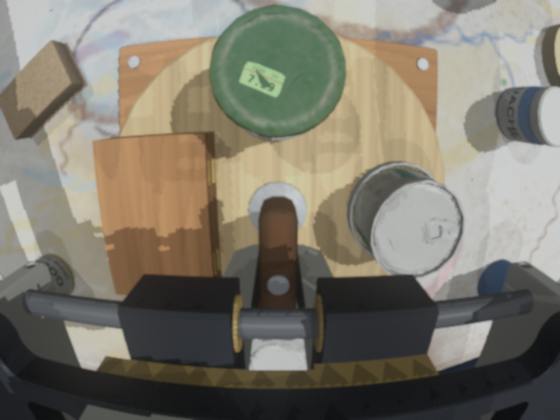

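The jar's lid is at (278,72), midway between the front screws at (134,62) and (423,64). The side view shows it upright and the case shut. Now the numbers.

Run:
```python
from h import *
z=np.load("w4.npz"); c=({k:float(z[k]) for k in("fx","fy","cx","cy")},z["R"],z["t"])
a,b=[onz("wrist",*p,.018,c) for p in((134,62),(423,64))]
d=(b-a)[:2]; L=np.hypot(*d); n=np.array([-d[1],d[0]])/L
if n[0]<0:n=-n
mid=(a+b)[:2]/2; fp=mid+n*(.132-.1); print("screws",a,b,L,"front dir",np.degrees(np.arctan2(-n[1],-n[0])))
j=onz("wrist",278,72,.136,c); print("front place wrist",fp,"jar",j, "miss",j[:2]-fp)
T=lambda u,v:(225+(u+.5)/3-.5,130+(v+.5)/3-.5)
k=390/145; S=lambda u,v:(235+(u+.5)/k-.5,175+(v+.5)/k-.5)
ax=np.array([.5916,.005]); f=ax+.1*np.array([np.cos(np.radians(167.8)),np.sin(np.radians(167.8))])
print("front top",f,"jar top",onz("top",*T(175,267),.136), cross(ray("top",*T(175,267)),ray("side",*S(500-405,90))))
```

```text
screws [ 0.43124804 -0.09072717  0.018     ] [0.48716534 0.16892519 0.018     ] 0.2656051398306835 front dir 167.84670849887138
front place wrist [0.4904895  0.03236211] jar [0.49223494 0.03044939 0.136     ] miss [ 0.00174544 -0.00191272]
front top [0.49385841 0.02613248] jar top [0.49748261 0.02481178 0.136     ] (array([0.49427485, 0.0258306 , 0.13302469]), np.float64(0.007426345124790067))
```

>>> {"name": "arm_command", "arguments": {
  "deltas": [
    [[0.1,0.1,0,0,0,0],[0,0,0,0,0,0],[0,0,0,0,0,0],[0,0,0,0,0,0],[0,0,0,0,0,0],[0,0,0,0,0,0]]
  ]
}}

```text
t: 11.37
tool_pos: [0.5929, 0.0086, 0.1558]
orientation: [0.325, 3.123, 0.003]
force: [4.7, 5.2, -1.1]
opening: 0.0178
gripper_force: 25.0
```

```bash
python3 -c "
from h import *
print(ticket.close_job())"
```

```text
the job is handed in; nothing more can be done
None
```

I shut the chalk case and turned the carousel so the glass jar stands at the front, about 3–4 mm off the front place by the cameras. The gripper is still closed on the handle at 25 N; the job is handed in, but no verdict came back.

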